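Roll the resin caddy into its bay and catch

ROBOT

A 6-joint arm with a two-finger parallel gripper is mounted at the origin on the work surface. World frame = base frame: x ahead of the robot, y to its left, z up, the work surface at z = 0. Lengths are in mm, angles in rad, forces in N, time in s.
With the tool pointing down it reaches from about 275 to 750 mm from the base axis. Payload 10.2 kg.
Tool frame: the origin (TCP) lies midway between the tips of the shut fingers; the grasp point (between the pads) lies 19 mm behind it; z points along the fingers, y is the line along which they close (so a half turn about z gives the same grasp; the last joint's range is limited). The gripper opens to 85 mm and grips with 20 to 120 N. Pads are 22 mm wide; open, the fingers measure 114 mm over their backs; the gripper's body (76 mm by 85 mm) begins 54 mm behind the grasp point. The pads swing forward as they close: fully open they stand 13 mm farther back than shut.
Start: joints at [1.041, 0.313, 1.498, -0, 1.331, -0.223], TCP at [158.568, 500.487, 231.294] pointing down, gripper open.
Joint ranges: [-2.94, 2.94], [-0.97, 2.17], [0.19, 2.56], [-1.23, 4.37], [0.02, 3.11], [-2.88, 2.88]. Speed limits (rad/s): [2.39, 2.39, 3.01, 3.14, 3.14, 3.14].

INTERFACE

Orientations are given as a unit quaternion [w, x, y, z].
In Python, from rig import ctrl gives the robot as it stands.
- The arm moves only by the tool send_rows, never from a script. Its argument "targets" is a list of rows, each an object with "offset": the shift along the world's x, y, z in cm, a list of three; "spin": the turn about the world's z in rad. A call has 1 to 8 rows; each row is the pose to reach, as a shift and turn from the pose commanded when the call began; what a row does not reach only later rows make up. A row lasts 1/12 s, in which the tool goes at most 41.7 mm and 7.16 degrees, less where a joint would pass 70% of its speed; a pose out of reach is approached as far as the arm can. A call with a gripper value outside its range is refused whole. "grip" is the opening, from 0 (shut) to 1 (fully open), set as the call begins (left out, the last holds). The fingers move at their own pace and stop on an object; "squeeze" is the grip in N (left out, the last holds). Time passes only in rows, so rows that repeat a pose let the fingers close. It gives the time, the measured TCP pose, the force, the opening and the grip force at its end, in the units of the state.
- ctrl.sense(): the state, without advancing time (a new reading comes with each control period).
- ctrl.capture(name): name is "scene" or "top"; returns (picture, depth): 480x640x3 uint8, red, green, blue; 480x640 float32, mm along the optical axis (not along the pixel's ray), 0 where there is no reading.
- ctrl.calibration(name): a dict with "fx", "fy", "cx", "cy" (pixels), "view" (4x4, takes a point from world to camera coordinates). Camera axes: x right, y down, z forward; pixel columns grow to the right and rows downward; lengths in mm; the calibration is good to about 2 mm. A picture is of the moment at which its call begins. calibration takes no time and is no camera call.
- ctrl.finish_job(): hands the job in; it is judged then, once.
Trained networks look in the newest picture that a camera, given by its name, has taken for a name from the list of things; names that differ only in an ending like _2 or _b are one class to them, and where a whole thing is asked for, a point or a joint stands for the part that bears it (a point fixed in the world has none). Each returns a list of dicts, best first, with "conf" (0 to 1); they miss things now and then, are a little off and sometimes report something else, mostly with a low value. They report only what shows in the picture. A call takes as long as a camera call.
- ctrl.search_frame(camera, query): "box" ([left, top, right, bottom] in pixels, round what is visible of it).
- ctrl.place_of(camera, query): "uv" ([column, row] in pixels: a listed point, or the origin of a listed thing).
The state is a dict: "time_s": time; "joints": joint angles; "dq": joint speeds; "tau": joint torques, N m; "eef_pos": TCP position; "ee_rot": TCP orientation; "force": force on the tool from outside, world axes, zero at the start; "wrist_torque": the same for the moment, N m; "grip_width": opening from 0.0 (shut) to 1.0 (fully open); "grip_force": force on a finger pad.
Only numpy, scipy, OpenCV 4.12 (cv2) and the standard library are available. Lean on these libraries where they do the work, as an engineer would, in place of code of your own. Each camera call takes 0.05 s, during which the arm holds its last target. There are 200 camera calls.

TASK

Keeping the yellow caddy on its wheels, push it forward in the open by its handle until both swivel castors trail straight. Then steer it nose first into its wooden bay and press it gently home until the roller catch snaps and holds it against the rubber buffers: the stop is clamped at a different depth each day, so feel for it and do not ram it. Let go; the bottle in the tray must stay standing, and leave the other things on the bench alone.

Things in the scene. Friction and masses are not known exactly. Their poses are not given: they have to be found in the camera images.
- caddy: Yellow tray caddy, 0.8 kg loaded. Tray 144 mm wide (x; 150 over its corner bumpers), 220 long (y), walls from 40 to 75 mm above the bench. Origin on the bench under its centre; +y is forward, z up. Fixed wheels (30 mm diameter) at x +-55, y +70 roll only along y; swivel castors pivot at x +-45, y -75. A pot of brushes, 200 mm above the bench, is fixed at x 38, y 62. Nothing stands between the handle and y = -5 mm.
- handle (a point): Middle of the caddy's handle bar: a round steel bar, 12 mm diameter and 120 mm long along the caddy's x axis, at caddy x = 0, y = -107 mm, 115 mm above the bench, over the rear wall of the tray (wall top 75 mm above the bench); posts at both ends.
- nose (a point): Middle of the tray's front face, at caddy x 0, y +110 mm, 55 mm above the bench; it meets the buffers. Ahead of it, on a flat steel neck, stands the striker: an upright steel pin, 14 mm diameter, 42 to 68 mm above the bench, centre 20 mm ahead of this point.
- castor_axle_l (a point): Wheel centre of the swivel castor on the caddy's -x side (wheel 30 mm diameter, axle 12 mm off the pivot). At caddy (-45, -87, 15) mm when it trails straight behind its pivot at (-45, -75).
- castor_axle_r (a point): The same for the castor on the caddy's +x side: at caddy (45, -87, 15) mm when it trails straight behind its pivot at (45, -75).
- dock: Parking bay fixed to the bench: two wooden battens 60 mm high, 280 mm long, 156 mm apart inside (3 mm play each side of the bumpers), with flared ends 55 mm long at the mouth. Origin on the bench midway between the battens at the mouth, where the straight part starts; +y runs into the bay. Ramming is over 28 N in all between caddy and bay; parked, the catch itself makes up about 14 N of it.
- home_mid (a point): Mean place of the nose point when the caddy is home: dock x 0, y 170 mm, 55 mm above the bench. Two rubber buffers and, between them, a roller catch sit on an aluminium end stop clamped across the bay, so the true home lies up to 30 mm before or beyond this point along the bay, a different amount each time and not measured. The stop is rigid: pushing past home builds force fast.
- roller_l (a joint): Spring travel (m) of the catch's 12 mm roller on the dock's -x side: 0 closed (6 mm gap between rollers), about 0.004 as the striker passes, 0.0025 when it is caught behind. The striker meets the rollers with the nose 15 mm short of home, needs a push rising to about 8 N, snaps through 6 mm short of home and is then pulled home with about 4 N.
- roller_r (a joint): The same for the roller on the dock's +x side.
- resin_mid (a point): Centre of the white resin bottle with red cap (48 mm diameter, 110 mm high, 180 g) that stands loose in the tray; it goes along and must stay standing.
- solvent_mid (a point): Centre of the amber bottle (60 mm diameter, 150 mm high) standing on the bench; leave alone.
- jar_mid (a point): Centre of the glass jar (70 mm diameter, 80 mm high) standing on the bench; leave alone.
- cast_mid (a point): Centre of the small plaster cast (68 mm diameter foot, 110 mm high) standing on the bench; leave alone.

How it is judged (in metres and radians):
On the way, in this order (a step that is already met when the one before it is completed fails the run):
1. both swivel castors trail straight (within about 14 degrees) while the nose is still outside the bay (x of castor_axle_l in the frame of caddy between -0.048 and -0.042 m and y of each of castor_axle_l, castor_axle_r in the frame of caddy below -0.083 m and x of castor_axle_r in the frame of caddy between 0.042 and 0.048 m and y of nose in the frame of dock below -0.01 m), for 0.1 s.
2. the caddy's nose is well inside the bay and the caddy stands in line with it (y of nose in the frame of dock above 0.06 m and angle between the y axis of caddy and the y axis of dock, either way round below 0.07 rad and x of nose in the frame of dock between -0.006 and 0.006 m), for 0.1 s.
At the end, for the whole second after the job is handed in: The caddy rests on its wheels in the bay, in line (4 degrees) and central (6 mm), nose at least 130 mm past the mouth, striker caught behind the rollers (each parted at least 0.8 mm); the resin bottle stands in the tray; the robot has let go (value of joint each of roller_l, roller_r above 0.0008 m and y of nose in the frame of dock above 0.13 m and angle between the y axis of caddy and the y axis of dock, either way round below 0.07 rad and x of nose in the frame of dock between -0.006 and 0.006 m and linear speed of caddy below 0.01 m/s and height (world z) of caddy below 0.004 m and angle between caddy's own z axis and vertical below 0.05 rad and angle between resin_mid's own z axis and vertical below 0.2 rad and horizontal distance between resin_mid and caddy below 0.12 m); the robot touches nothing.
It fails at once if the caddy is lifted or tipped off its wheels (more than 8 mm or 5 degrees) (height (world z) of caddy above 0.008 m or angle between caddy's own z axis and vertical above 0.09 rad).
It fails at once if the bay is rammed: more than 28 N of contact force between caddy and bay (contact force between caddy and dock above 28 N).
It fails at once if the resin bottle falls over (angle between resin_mid's own z axis and vertical above 0.5 rad).
It fails at once if the solvent bottle, the jar or the plaster cast is moved by more than 15 mm (distance of any of solvent_mid, jar_mid, cast_mid from where it was at the start of the episode above 0.015 m).
It also fails if it takes over 64 s, if anything falls off the work surface, if the arm or the gripper's body presses on something with over 40 N, if the wrist force passes 120 N, or if a joint passes its speed limit or range.

## Working session

There is one attempt and no reset: what is moved stays moved. The work goes in short steps, Python scripts to look and compute and a tool call to move; the robot and the scene stay as the last step left them, time stands still between calls to the robot, and variables do not carry over. Pictures are saved under pics/ and viewed, at most 10 in all, crops included, and the job is handed in when it is done.

Besides the shell and the picture viewer there is one more tool, called as name([rows], argument=value, ...), one row to a line, values as JSON. send_rows: Moves the arm, as the interface text tells. Its arguments: {"type":"object","properties":{"targets":{"type":"array"},"grip":{"type":"number"},"squeeze":{"type":"number"}},"required":["targets"]}

```bash
mkdir -p pics
cat > h.py <<'E'
import numpy as np, cv2
from rig import ctrl
def grab(n,save=None):
    p,d=ctrl.capture(n)
    if save: cv2.imwrite('pics/'+save,cv2.cvtColor(p,cv2.COLOR_RGB2BGR))
    return p,d
def ray(n,uv,z):
    c=ctrl.calibration(n);V=np.array(c['view']);R=V[:3,:3];t=V[:3,3]
    o=-R.T@t; d=R.T@np.array([(uv[0]-c['cx'])/c['fx'],(uv[1]-c['cy'])/c['fy'],1])
    return o+d*(z-o[2])/d[2]
def cloud(n,d):
    c=ctrl.calibration(n);V=np.array(c['view']);R=V[:3,:3];t=V[:3,3]
    v,u=np.mgrid[:480,:640]
    P=np.stack([(u-c['cx'])/c['fx']*d,(v-c['cy'])/c['fy']*d,d],-1)
    return (P-t)@R
E
python3 - <<'E'
from h import *
np.set_printoptions(precision=1,suppress=True)
for n in ['top','scene']:
    p,d=grab(n,n+'0.png')
    print(n)
    for q,z in [('caddy',0),('handle',115),('nose',55),('castor_axle_l',15),('castor_axle_r',15),('dock',0),('home_mid',55),('resin_mid',95),('solvent_mid',75),('jar_mid',40),('cast_mid',55)]:
        for r in ctrl.place_of(n,q)[:2]:
            print(q,np.array(r['uv']),round(r['conf'],2),ray(n,r['uv'],z))
s=ctrl.sense();print(s['time_s'],s['eef_pos'],s['ee_rot'],s['force'])
E
```

```text
top
caddy [440.8 291.4] 0.85 [ 513.6 -256.5    0. ]
handle [506.2 285.9] 0.67 [ 511.7 -365.4  115. ]
handle [423.4 305.6] 0.66 [ 472.9 -192.7  115. ]
nose [401.5 282.7] 0.69 [ 527.8 -159.    55. ]
castor_axle_l [506.8 286.6] 0.71 [ 521.4 -402.8   15. ]
castor_axle_r [506.8 286.6] 0.71 [ 521.4 -402.8   15. ]
home_mid [161.4 278.1] 0.86 [543.  366.8  55. ]
home_mid [506.8 286.1] 0.38 [ 518.  -388.3   55. ]
resin_mid [426.1 300.8] 0.75 [ 484.4 -202.7   95. ]
solvent_mid [420.5 190.6] 0.59 [ 730.8 -206.4   75. ]
jar_mid [294.4 186.7] 0.59 [754.1  76.4  40. ]
cast_mid [361.8 185.3] 0.69 [751.  -77.7  55. ]
scene
caddy [211.9 243.8] 0.57 [ 507.  -263.1   -0. ]
handle [160.  208.4] 0.67 [ 516.  -366.7  115. ]
nose [249.  239.9] 0.82 [ 536.7 -156.9   55. ]
castor_axle_l [173.4 252.3] 0.47 [ 559.8 -341.6   15. ]
castor_axle_r [173.4 252.3] 0.47 [ 559.8 -341.6   15. ]
dock [403.2 268.7] 0.82 [537.6 212.3  -0. ]
home_mid [474.6 258.4] 0.8 [537.9 366.9  55. ]
resin_mid [234.9 211.2] 0.78 [ 484.  -198.3   95. ]
resin_mid [253.  237.8] 0.43 [ 568.2 -137.1   95. ]
solvent_mid [202.3 298.1] 0.88 [ 733.2 -210.6   75. ]
jar_mid [338.4 333.7] 0.71 [765.   72.9  40. ]
cast_mid [259.7 318.8] 0.95 [757.1 -88.1  55. ]
1.2 [158.6 500.5 231.3] [-0.   0.2  1.  -0. ] [ 0.5 -0.6  0.6]
```

View pics/top0.png

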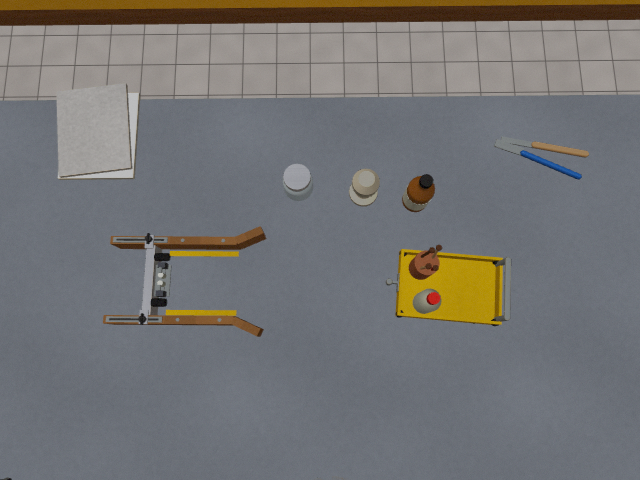

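View pics/scene0.png

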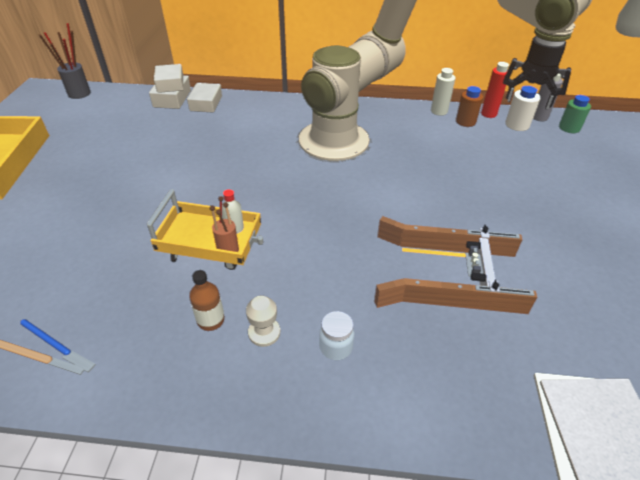

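The top view shows the caddy at about (450,288) with its nose to the left. The bay mouth is at about (238,282), opening to the right. The jar, cast and solvent bottle stand well above the path (rows 180–200). Next I'll fit both poses from depth.

```bash
cat > fit.py <<'E'
from h import *
def caddy(p,d,n='top'):
    P=cloud(n,d);hsv=cv2.cvtColor(p,cv2.COLOR_RGB2HSV)
    m=(hsv[...,0]>20)&(hsv[...,0]<32)&(hsv[...,1]>180)&(d>0)
    m&=(P[...,2]>66)&(P[...,2]<84)&(P[...,0]<680)&(P[...,0]>300)&(abs(P[...,1])<600)
    q=P[m][:,:2].astype(np.float32);return q,cv2.minAreaRect(q)
def handle(p,d,n='top'):
    P=cloud(n,d);hsv=cv2.cvtColor(p,cv2.COLOR_RGB2HSV)
    m=(P[...,2]>108)&(P[...,2]<130)&(d>0)&(hsv[...,1]<80)
    return P[m]
E
python3 - <<'E'
from fit import *
np.set_printoptions(precision=1,suppress=True)
p,d=grab('top')
q,r=caddy(p,d);print(len(q),r)
c=np.array(r[0])
h=handle(p,d); h=h[np.linalg.norm(h[:,:2]-c,axis=1)<160]; h=h[h[:,1]<c[1]-70]
print('handle',len(h),np.median(h,0),h.min(0),h.max(0)); 
a=np.polyfit(h[:,0],h[:,1],1);print('slope',a)
P=cloud('top',d);hsv=cv2.cvtColor(p,cv2.COLOR_RGB2HSV)
# battens: z~60, y>190
m=(P[...,2]>52)&(P[...,2]<66)&(P[...,1]>150)&(P[...,1]<520)&(P[...,0]>400)&(P[...,0]<700)
w=P[m];print(len(w))
for s,e in ((400,540),(540,700)):
    b=w[(w[:,0]>s)&(w[:,0]<e)&(w[:,1]>190)]
    print('batten');
    for y in range(160,520,20):
        k=w[(w[:,0]>s)&(w[:,0]<e)&(abs(w[:,1]-y)<10)]
        if len(k): print(y,len(k),np.percentile(k[:,0],[2,50,98]),round(float(np.median(k[:,2])),1))
for nm,(u,v) in {'rollers':(160,275)}.items(): print(P[268:290,155:165].reshape(-1,3).mean(0))
bench=P[400:440,300:400,2];print('bench z',np.median(bench))
E
```

```text
985 ((517.7168579101562, -260.56268310546875), (221.22059631347656, 144.39437866210938), 84.32740020751953)
handle 396 [ 503.  -365.4  119.2] [ 442.  -377.3  109.1] [ 572.  -354.   125.4]
slope [  -0.1 -314.1]
3373
batten
160 84 [418.1 428.7 440. ] 60.5
180 87 [426.6 437.4 448.6] 60.4
200 84 [435.4 447.  458.8] 60.3
220 81 [442.1 450.4 458.9] 60.1
240 77 [444.1 450.7 459.2] 60.7
260 73 [444.3 451.  459.3] 60.3
280 74 [444.5 452.9 459.6] 60.8
300 72 [444.7 453.  459.8] 61.1
320 74 [444.8 451.4 460.1] 60.5
340 85 [445.1 453.7 462.3] 60.7
360 198 [445.4 485.6 533.4] 61.1
380 218 [445.5 484.1 536.1] 60.4
400 218 [464.9 504.2 539.1] 56.5
420 72 [445.8 454.4 463.1] 62.4
440 75 [446.  454.4 463.3] 62.5
460 73 [446.2 454.5 463.3] 62.9
480 62 [446.5 454.9 463.5] 61.4
batten
160 88 [631.4 643.2 655. ] 60.1
180 88 [622.7 634.4 646.4] 60.1
200 82 [616.2 626.9 638.3] 60.0
220 72 [616.  624.  633.1] 60.8
240 73 [616.4 624.1 632.8] 60.8
260 73 [616.6 624.5 633.5] 60.3
280 78 [616.7 625.2 633.5] 60.2
300 73 [617.2 625.5 635.1] 60.5
320 78 [617.5 627.  636. ] 59.7
340 79 [618.  626.8 636.3] 60.9
360 192 [546.3 593.8 636.2] 61.7
380 210 [543.3 590.8 636.1] 59.2
400 220 [541.4 577.  633.8] 57.1
420 75 [619.5 627.3 636.8] 62.8
440 73 [619.3 626.8 637.6] 62.7
460 71 [619.7 627.4 637.7] 62.6
480 41 [620.3 627.4 637.6] 60.7
[542.5 371.5  53.2]
bench z 0.19635038303906271
```

Run:
```python
from h import *
from scipy.spatial.transform import Rotation as R
s=ctrl.sense();q=s['ee_rot'];M=R.from_quat([q[1],q[2],q[3],q[0]]).as_matrix()
print(q,M.round(3)); y=M[:,1]; print('angle tool y from world y', np.arctan2(-y[0],y[1]), s['eef_pos'])
```

```text
[ 4.23478809e-06  1.52780596e-01  9.88260132e-01 -1.46678620e-05] [[-0.953  0.302  0.   ]
 [ 0.302  0.953 -0.   ]
 [-0.    -0.    -1.   ]]
angle tool y from world y -0.3067625845964953 [158.55819654 500.47536911 231.29669448]
```

send_rows([
  {"offset": [1.3,-3.2,1],"spin": 0},
  {"offset": [2.6,-6.5,2],"spin": 0},
  {"offset": [4,-10,3],"spin": 0},
  {"offset": [5.4,-13.4,4],"spin": 0},
  {"offset": [6.8,-16.8,5],"spin": 0},
  {"offset": [8.2,-20.2,5],"spin": 0},
  {"offset": [9.6,-23.6,5],"spin": 0},
  {"offset": [11,-27,5],"spin": 0},
], grip=1)

```text
time_s: 1.92
eef_pos: [268.7, 228.9, 281.6]
ee_rot: [0.0, 0.153, 0.988, 0.0]
force: [0.6, 0.6, -0.6]
grip_width: 1.003
grip_force: 0.0
```

send_rows([
  {"offset": [1.4,-3.7,0],"spin": 0.02},
  {"offset": [3,-7.4,0],"spin": 0.05},
  {"offset": [4.4,-11,0],"spin": 0.08},
  {"offset": [5.9,-14.8,0],"spin": 0.1},
  {"offset": [7.4,-18.4,0],"spin": 0.13},
  {"offset": [8.8,-22,0],"spin": 0.16},
  {"offset": [10.3,-25.7,0],"spin": 0.19},
  {"offset": [11.8,-29.4,0],"spin": 0.208},
])

```text
time_s: 2.58
eef_pos: [386.8, -65.7, 281.5]
ee_rot: [0.0, 0.049, 0.999, -0.0]
force: [1.0, 1.0, 0.5]
grip_width: 1.003
grip_force: 0.0
```

send_rows([
  {"offset": [1.4,-3.7,0],"spin": 0},
  {"offset": [3,-7.4,0],"spin": 0},
  {"offset": [4.4,-11,0],"spin": 0},
  {"offset": [5.9,-14.8,0],"spin": 0},
  {"offset": [7.4,-18.4,0],"spin": 0},
  {"offset": [8.8,-22,0],"spin": 0},
  {"offset": [10.3,-25.9,0],"spin": 0},
  {"offset": [11.9,-29.8,0],"spin": 0},
])

```text
time_s: 3.25
eef_pos: [505.6, -362.8, 281.2]
ee_rot: [0.0, 0.049, 0.999, -0.0]
force: [0.2, 0.6, 0.9]
grip_width: 0.999
grip_force: 0.0
```

send_rows([
  {"offset": [0.15,-0.3,-4],"spin": 0},
  {"offset": [0.15,-0.3,-8],"spin": 0},
  {"offset": [0.15,-0.3,-11],"spin": 0},
  {"offset": [0.15,-0.3,-14],"spin": 0},
  {"offset": [0.15,-0.3,-16],"spin": 0},
  {"offset": [0.15,-0.3,-17.5],"spin": 0},
  {"offset": [0.15,-0.3,-18.4],"spin": 0},
  {"offset": [0.15,-0.3,-18.4],"spin": 0},
])

```text
time_s: 3.92
eef_pos: [506.3, -363.4, 95.4]
ee_rot: [-0.001, 0.049, 0.999, 0.001]
force: [-0.3, 0.6, -0.4]
grip_width: 0.998
grip_force: 0.0
```

Run:
```python
from fit import *
p,d=grab('top')
q,r=caddy(p,d);print(len(q),r)
p,d=grab('scene')
cv2.imwrite('pics/s1.png',cv2.cvtColor(cv2.resize(p[120:300,80:320],None,fx=3,fy=3,interpolation=2),cv2.COLOR_RGB2BGR))
```

```text
744 ((517.7890625, -260.32269287109375), (220.41275024414062, 144.39964294433594), 84.34498596191406)
```

View pics/s1.png

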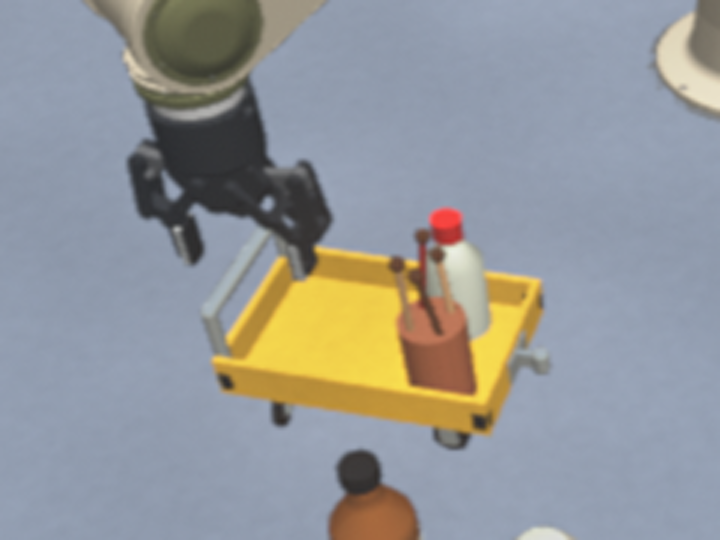

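The fingers straddle the bar, in the crop around (240,270), and the bottle is standing. Closing with low force.

send_rows([
  {"offset": [0,-0.3,0.05],"spin": 0},
  {"offset": [0,-0.3,0.05],"spin": 0},
  {"offset": [0,-0.3,0.05],"spin": 0},
  {"offset": [0,-0.3,0.05],"spin": 0},
  {"offset": [0,-0.3,0.05],"spin": 0},
  {"offset": [0,-0.3,0.05],"spin": 0},
  {"offset": [0,-0.3,0.05],"spin": 0},
  {"offset": [0,-0.3,0.05],"spin": 0},
], grip=0, squeeze=20)

```text
time_s: 4.68
eef_pos: [506.9, -367.0, 98.0]
ee_rot: [0.0, 0.049, 0.999, -0.0]
force: [0.3, 0.5, 0.8]
grip_width: 0.135
grip_force: 20.5
```

Run:
```python
from fit import *
p,d=grab('top')
q,r=caddy(p,d);print(len(q),r)
s=ctrl.sense();print(s['eef_pos'],s['force'],s['wrist_torque'],s['grip_width'])
# plan
th0=np.deg2rad(90-84.34); c=np.array([517.7,-260.4])
psi=0.0165
F=c+70*np.array([np.sin(th0),np.cos(th0)])
xl=lambda y:537.5+psi*(y-220)
e=F[0]-xl(F[1]); print('F',F,'e',e,'dth',th0-psi)
```

```text
751 ((518.1174926757812, -258.5255126953125), (219.68365478515625, 144.8591766357422), 84.2987060546875)
[ 506.92729047 -366.94717689   97.94579982] [-0.14729082 -0.35314186  1.13728328] [-0.01771454 -0.00808208  0.00934629] 0.1281477254885742
F [ 524.6037532 -190.7412734] e -6.11901578579068 dth 0.082285635662879
```

```bash
cat > plan.py <<'E'
import numpy as np
def plan(F,th0,s0,L,psi,S):
    "F-axle path: straight s0, arc over L to heading psi; handle shift at each s in S"
    g=np.linspace(0,max(S),int(max(S)*20)+1)
    th=th0+(psi-th0)*np.clip((g-s0)/L,0,1)
    X=np.concatenate([[0],np.cumsum((np.sin(th)[1:]+np.sin(th)[:-1])/2*np.diff(g))]);Y=np.concatenate([[0],np.cumsum(np.cos(th)[1:]*np.diff(g))])
    HX=X-177*np.sin(th);HY=Y-177*np.cos(th)
    for s in S:
        i=np.argmin(abs(g-s)); print(s,'dx %.2f dy %.2f cm spin %.3f'%((HX[i]-HX[0])/10,(HY[i]-HY[0])/10,-(th[i]-th0)),'Fx %.1f Fy %.1f'%(F[0]+X[i],F[1]+Y[i]))
E
python3 -c "
from plan import *
plan([524.6,-190.7],.099,25,99,.0165,[2,5,10,15,20,25,31,37,44,51,58,65,72,79,86,93,100,107,114,120,124,132,140,160])"
```

```text
2 dx 0.02 dy 0.20 cm spin -0.000 Fx 524.8 Fy -188.7
5 dx 0.05 dy 0.50 cm spin -0.000 Fx 525.1 Fy -185.7
10 dx 0.10 dy 1.00 cm spin -0.000 Fx 525.6 Fy -180.7
15 dx 0.15 dy 1.49 cm spin -0.000 Fx 526.1 Fy -175.8
20 dx 0.20 dy 1.99 cm spin -0.000 Fx 526.6 Fy -170.8
25 dx 0.25 dy 2.49 cm spin -0.000 Fx 527.1 Fy -165.8
31 dx 0.39 dy 3.08 cm spin 0.005 Fx 527.6 Fy -159.9
37 dx 0.54 dy 3.67 cm spin 0.010 Fx 528.2 Fy -153.9
44 dx 0.70 dy 4.35 cm spin 0.016 Fx 528.8 Fy -146.9
51 dx 0.86 dy 5.04 cm spin 0.022 Fx 529.4 Fy -139.9
58 dx 1.01 dy 5.73 cm spin 0.027 Fx 529.9 Fy -132.9
65 dx 1.16 dy 6.43 cm spin 0.033 Fx 530.4 Fy -126.0
72 dx 1.31 dy 7.12 cm spin 0.039 Fx 530.8 Fy -119.0
79 dx 1.45 dy 7.81 cm spin 0.045 Fx 531.2 Fy -112.0
86 dx 1.59 dy 8.50 cm spin 0.051 Fx 531.6 Fy -105.0
93 dx 1.73 dy 9.20 cm spin 0.057 Fx 531.9 Fy -98.0
100 dx 1.86 dy 9.89 cm spin 0.062 Fx 532.1 Fy -91.0
107 dx 1.98 dy 10.59 cm spin 0.068 Fx 532.4 Fy -84.0
114 dx 2.11 dy 11.29 cm spin 0.074 Fx 532.6 Fy -77.0
120 dx 2.21 dy 11.89 cm spin 0.079 Fx 532.7 Fy -71.0
124 dx 2.28 dy 12.28 cm spin 0.083 Fx 532.8 Fy -67.0
132 dx 2.29 dy 13.08 cm spin 0.083 Fx 532.9 Fy -59.0
140 dx 2.30 dy 13.88 cm spin 0.083 Fx 533.0 Fy -51.0
160 dx 2.34 dy 15.88 cm spin 0.083 Fx 533.4 Fy -31.0
```

send_rows([
  {"offset": [0.02,0.2,0],"spin": 0},
  {"offset": [0.05,0.5,0],"spin": 0},
  {"offset": [0.1,1.0,0],"spin": 0},
  {"offset": [0.15,1.5,0],"spin": 0},
  {"offset": [0.2,2.0,0],"spin": 0},
  {"offset": [0.25,2.5,0],"spin": 0},
  {"offset": [0.39,3.08,0],"spin": 0.005},
  {"offset": [0.54,3.67,0],"spin": 0.01},
])

```text
time_s: 5.4
eef_pos: [512.4, -329.7, 98.0]
ee_rot: [0.0, 0.044, 0.999, -0.0]
force: [-0.2, -0.1, 3.4]
grip_width: 0.129
grip_force: 20.6
```

send_rows([
  {"offset": [0.16,0.68,0],"spin": 0.006},
  {"offset": [0.32,1.37,0],"spin": 0.012},
  {"offset": [0.47,2.06,0],"spin": 0.017},
  {"offset": [0.62,2.76,0],"spin": 0.023},
  {"offset": [0.77,3.45,0],"spin": 0.029},
  {"offset": [0.91,4.14,0],"spin": 0.035},
  {"offset": [1.05,4.83,0],"spin": 0.041},
  {"offset": [1.19,5.5,0],"spin": 0.047},
])

```text
time_s: 6.07
eef_pos: [524.3, -274.6, 97.9]
ee_rot: [0.0, 0.021, 1.0, -0.0]
force: [0.2, -0.7, 4.2]
grip_width: 0.131
grip_force: 20.8
```

send_rows([
  {"offset": [0.13,0.69,0],"spin": 0.005},
  {"offset": [0.25,1.39,0],"spin": 0.011},
  {"offset": [0.38,2.09,0],"spin": 0.017},
  {"offset": [0.48,2.69,0],"spin": 0.022},
  {"offset": [0.55,3.08,0],"spin": 0.026},
  {"offset": [0.56,3.68,0],"spin": 0.026},
  {"offset": [0.57,4.2,0],"spin": 0.026},
  {"offset": [0.57,4.2,0],"spin": 0.026},
])

```text
time_s: 6.73
eef_pos: [529.9, -232.1, 97.8]
ee_rot: [-0.0, 0.008, 1.0, 0.0]
force: [0.3, 0.4, 5.3]
grip_width: 0.131
grip_force: 20.8
```

Run:
```python
from fit import *
p,d=grab('top')
q,r=caddy(p,d);print(len(q),r, 'boxpts',cv2.boxPoints(r).round(1).tolist())
s=ctrl.sense();print(s['eef_pos'],s['ee_rot'],s['force'],s['wrist_torque'])
p2,_=grab('scene')
a=cv2.resize(p2[120:300,140:400],None,fx=2.5,fy=2.5,interpolation=2)
cv2.imwrite('pics/s2.png',cv2.cvtColor(a,cv2.COLOR_RGB2BGR))
```

```text
641 ((532.5548706054688, -117.03782653808594), (203.37269592285156, 143.9265899658203), 89.18423461914062) boxpts [[459.20001220703125, -217.6999969482422], [603.0999755859375, -219.6999969482422], [606.0, -16.399999618530273], [462.0, -14.300000190734863]]
[ 529.91107021 -232.43873166   97.86031768] [3.41521840e-05 7.71170600e-03 9.99970237e-01 2.32686528e-04] [0.41557478 0.14967356 5.27122331] [ 5.73611648e-02 -9.66368536e-02  5.94716248e-05]
```

View pics/s2.png

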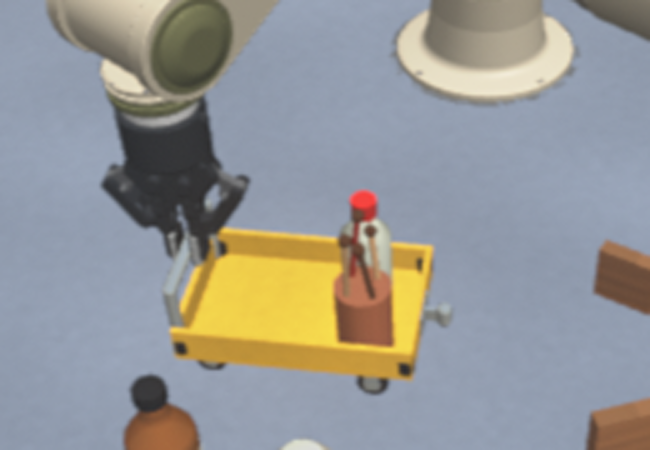

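The caddy is upright and in line, 0.4 mm off the bay axis, and the resin bottle is standing, crop (370,220). Driving on towards the mouth.

send_rows([
  {"offset": [0.01,0.4,0.03],"spin": 0},
  {"offset": [0.02,1.1,0.03],"spin": 0},
  {"offset": [0.03,1.9,0.03],"spin": 0},
  {"offset": [0.045,2.8,0.03],"spin": 0},
  {"offset": [0.06,3.7,0.03],"spin": 0},
  {"offset": [0.075,4.6,0.03],"spin": 0},
  {"offset": [0.09,5.5,0.03],"spin": 0},
  {"offset": [0.1,6.4,0.03],"spin": 0},
])

```text
time_s: 7.5
eef_pos: [530.8, -168.1, 98.0]
ee_rot: [-0.0, 0.008, 1.0, 0.0]
force: [1.0, -0.7, 2.2]
grip_width: 0.129
grip_force: 20.6
```

send_rows([
  {"offset": [0.015,0.9,0],"spin": 0},
  {"offset": [0.03,1.8,0],"spin": 0},
  {"offset": [0.045,2.7,0],"spin": 0},
  {"offset": [0.06,3.6,0],"spin": 0},
  {"offset": [0.075,4.5,0],"spin": 0},
  {"offset": [0.09,5.4,0],"spin": 0},
  {"offset": [0.1,6.3,0],"spin": 0},
  {"offset": [0.115,7.2,0],"spin": 0},
])

```text
time_s: 8.17
eef_pos: [531.9, -96.3, 98.0]
ee_rot: [-0.0, 0.008, 1.0, 0.0]
force: [0.0, -1.2, 1.6]
grip_width: 0.133
grip_force: 20.5
```

send_rows([
  {"offset": [0.015,0.9,0],"spin": 0},
  {"offset": [0.03,1.8,0],"spin": 0},
  {"offset": [0.045,2.7,0],"spin": 0},
  {"offset": [0.06,3.6,0],"spin": 0},
  {"offset": [0.075,4.5,0],"spin": 0},
  {"offset": [0.085,5.2,0],"spin": 0},
  {"offset": [0.09,5.7,0],"spin": 0},
  {"offset": [0.095,6,0],"spin": 0},
])

```text
time_s: 8.83
eef_pos: [532.9, -36.5, 98.1]
ee_rot: [-0.0, 0.008, 1.0, 0.0]
force: [0.7, -0.5, -0.4]
grip_width: 0.13
grip_force: 20.4
```

```bash
cat > chk.py <<'E'
from fit import *
import sys
p,d=grab('top',sys.argv[1])
q,r=caddy(p,d);q=q[(q[:,0]>455)&(q[:,0]<625)]
L=[];
cx=np.median(q[:,0])
P=cloud('top',d)
y1=np.percentile(q[:,1],99.7); print('front y',y1,'n',len(q))
for k in range(-190,0,30):
    b=q[abs(q[:,1]-(y1+k))<15]
    if len(b)>15: L.append((y1+k,*np.percentile(b[:,0],[1.5,98.5])))
L=np.array(L);
for y,a,b in L: print('%.0f L %.1f R %.1f mid %.1f line %.1f'%(y,a,b,(a+b)/2,537.5+.0165*(y-220)))
s=ctrl.sense();print(s['time_s'],s['eef_pos'].round(1) if hasattr(s['eef_pos'],'round') else s['eef_pos'],s['ee_rot'],s['force'],s['wrist_torque'])
E
python3 chk.py t3.png
```

```text
front y 181.66263 n 505
52 L 600.4 R 605.8 mid 603.1 line 534.7
82 L 463.3 R 606.2 mid 534.8 line 535.2
112 L 463.6 R 606.8 mid 535.2 line 535.7
142 L 464.0 R 606.8 mid 535.4 line 536.2
172 L 465.9 R 607.4 mid 536.6 line 536.7
8.8833 [532.9 -36.3  98. ] [-1.33414039e-04  7.63014058e-03  9.99970863e-01  1.92792317e-04] [ 0.13107194  1.27946922 -0.37464651] [ 0.07942623 -0.08699822 -0.01937223]
```

View pics/t3.png

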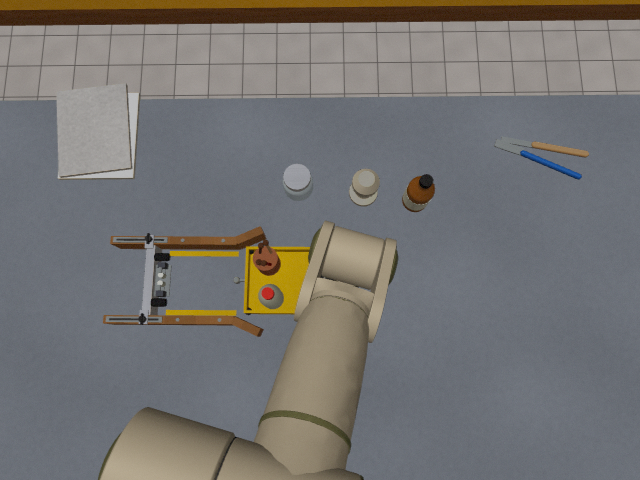

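Everything is standing. The nose is at about (243,280), centred in the flare, so I'm entering the bay.

send_rows([
  {"offset": [0.01,0.3,0],"spin": 0},
  {"offset": [0.02,0.8,0],"spin": 0},
  {"offset": [0.04,1.4,0],"spin": 0},
  {"offset": [0.06,2.0,0],"spin": 0},
  {"offset": [0.07,2.6,0],"spin": 0},
  {"offset": [0.08,3.2,0],"spin": 0},
  {"offset": [0.09,3.8,0],"spin": 0},
  {"offset": [0.1,4.4,0],"spin": 0},
])

```text
time_s: 9.55
eef_pos: [533.9, 7.5, 98.1]
ee_rot: [-0.0, 0.008, 1.0, 0.0]
force: [-0.0, -0.4, -0.9]
grip_width: 0.129
grip_force: 20.4
```

send_rows([
  {"offset": [0.01,0.6,0],"spin": 0},
  {"offset": [0.02,1.2,0],"spin": 0},
  {"offset": [0.03,1.8,0],"spin": 0},
  {"offset": [0.04,2.4,0],"spin": 0},
  {"offset": [0.05,3.0,0],"spin": 0},
  {"offset": [0.06,3.6,0],"spin": 0},
  {"offset": [0.07,4.2,0],"spin": 0},
  {"offset": [0.08,4.8,0],"spin": 0},
])

```text
time_s: 10.22
eef_pos: [534.8, 55.4, 98.1]
ee_rot: [0.0, 0.008, 1.0, 0.0]
force: [-0.5, -0.4, -1.1]
grip_width: 0.129
grip_force: 20.3
```

send_rows([
  {"offset": [0.01,0.4,0],"spin": 0},
  {"offset": [0.02,0.8,0],"spin": 0},
  {"offset": [0.025,1.2,0],"spin": 0},
  {"offset": [0.03,1.6,0],"spin": 0},
  {"offset": [0.04,2.0,0],"spin": 0},
  {"offset": [0.045,2.3,0],"spin": 0},
  {"offset": [0.05,2.5,0],"spin": 0},
  {"offset": [0.05,2.6,0],"spin": 0},
])

```text
time_s: 10.88
eef_pos: [535.2, 81.0, 98.1]
ee_rot: [0.0, 0.008, 1.0, 0.0]
force: [0.7, -0.2, -1.6]
grip_width: 0.128
grip_force: 20.3
```

```bash
cat >> chk.py <<'E'
cv2.imwrite('pics/z_'+sys.argv[1],cv2.cvtColor(cv2.resize(p[220:340,90:290],None,fx=4,fy=4,interpolation=2),cv2.COLOR_RGB2BGR))
E
python3 chk.py t4.png
```

```text
front y 300.12708 n 435
200 L 602.4 R 609.7 mid 606.1 line 537.2
230 L 466.5 R 610.0 mid 538.2 line 537.7
260 L 466.6 R 609.8 mid 538.2 line 538.2
290 L 467.1 R 610.1 mid 538.6 line 538.7
10.9333 [535.2  81.1  98.1] [1.12292063e-05 7.83915827e-03 9.99969271e-01 6.15735515e-05] [-0.82415358  1.16172715 -0.57636331] [ 0.06838739 -0.03327741 -0.0214989 ]
```

View pics/z_t4.png

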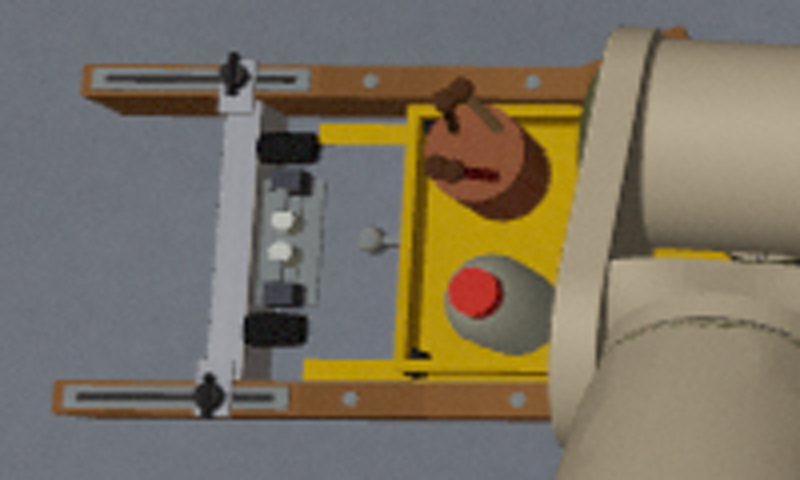

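send_rows([
  {"offset": [0.01,0.3,0],"spin": 0},
  {"offset": [0.015,0.7,0],"spin": 0},
  {"offset": [0.02,1.1,0],"spin": 0},
  {"offset": [0.025,1.5,0],"spin": 0},
  {"offset": [0.03,1.9,0],"spin": 0},
  {"offset": [0.035,2.2,0],"spin": 0},
  {"offset": [0.04,2.4,0],"spin": 0},
  {"offset": [0.045,2.6,0],"spin": 0},
])

```text
time_s: 11.6
eef_pos: [535.7, 107.1, 98.1]
ee_rot: [-0.0, 0.008, 1.0, -0.0]
force: [0.0, -1.1, -0.2]
grip_width: 0.128
grip_force: 20.3
```

send_rows([
  {"offset": [0,0.1,0],"spin": 0},
  {"offset": [0,0.2,0],"spin": 0},
  {"offset": [0.01,0.3,0],"spin": 0},
  {"offset": [0.01,0.4,0],"spin": 0},
  {"offset": [0.01,0.5,0],"spin": 0},
  {"offset": [0.01,0.6,0],"spin": 0},
  {"offset": [0.01,0.7,0],"spin": 0},
  {"offset": [0.01,0.7,0],"spin": 0},
])

```text
time_s: 12.27
eef_pos: [535.8, 113.9, 98.1]
ee_rot: [-0.0, 0.008, 1.0, 0.0]
force: [-0.2, -0.6, -1.1]
grip_width: 0.127
grip_force: 20.3
```

Nose is at about y 333 and there is no contact yet. Creeping on in steps of 2–3 mm, checking the force each time.

send_rows([
  {"offset": [0,0.1,0],"spin": 0},
  {"offset": [0,0.2,0],"spin": 0},
  {"offset": [0,0.3,0],"spin": 0},
  {"offset": [0,0.3,0],"spin": 0},
])

```text
time_s: 12.6
eef_pos: [535.8, 117.0, 98.1]
ee_rot: [0.0, 0.008, 1.0, 0.0]
force: [0.6, -0.0, -1.8]
grip_width: 0.132
grip_force: 20.3
```

send_rows([
  {"offset": [0,0.1,0],"spin": 0},
  {"offset": [0,0.2,0],"spin": 0},
  {"offset": [0,0.2,0],"spin": 0},
])

```text
time_s: 12.85
eef_pos: [535.8, 118.9, 98.1]
ee_rot: [-0.0, 0.008, 1.0, -0.0]
force: [-0.2, -1.0, -1.3]
grip_width: 0.127
grip_force: 20.3
```

send_rows([
  {"offset": [0,0.1,0],"spin": 0},
  {"offset": [0,0.2,0],"spin": 0},
  {"offset": [0,0.2,0],"spin": 0},
])

```text
time_s: 13.1
eef_pos: [535.7, 120.6, 98.1]
ee_rot: [-0.0, 0.008, 1.0, -0.0]
force: [-0.8, -3.6, -0.8]
grip_width: 0.133
grip_force: 20.4
```

send_rows([
  {"offset": [0,0.1,0],"spin": 0},
  {"offset": [0,0.2,0],"spin": 0},
  {"offset": [0,0.2,0],"spin": 0},
])

```text
time_s: 13.35
eef_pos: [535.8, 122.6, 98.1]
ee_rot: [0.0, 0.008, 1.0, -0.0]
force: [-0.7, -4.7, -0.5]
grip_width: 0.128
grip_force: 20.4
```

send_rows([
  {"offset": [0,0.1,0],"spin": 0},
  {"offset": [0,0.2,0],"spin": 0},
  {"offset": [0,0.2,0],"spin": 0},
])

```text
time_s: 13.6
eef_pos: [535.8, 124.7, 98.1]
ee_rot: [-0.0, 0.008, 1.0, -0.0]
force: [-0.4, -3.3, -1.0]
grip_width: 0.129
grip_force: 20.4
```

send_rows([
  {"offset": [0,0.1,0],"spin": 0},
  {"offset": [0,0.2,0],"spin": 0},
  {"offset": [0,0.2,0],"spin": 0},
])

```text
time_s: 13.85
eef_pos: [535.7, 127.1, 98.1]
ee_rot: [-0.0, 0.008, 1.0, 0.0]
force: [-0.3, -2.0, -0.1]
grip_width: 0.127
grip_force: 20.4
```

send_rows([
  {"offset": [0,0.1,0],"spin": 0},
  {"offset": [0,0.2,0],"spin": 0},
  {"offset": [0,0.2,0],"spin": 0},
])

```text
time_s: 14.1
eef_pos: [535.7, 129.3, 98.1]
ee_rot: [0.0, 0.008, 1.0, 0.0]
force: [-0.3, 0.5, -1.2]
grip_width: 0.129
grip_force: 20.4
```

send_rows([
  {"offset": [0,0.1,0],"spin": 0},
  {"offset": [0,0.2,0],"spin": 0},
  {"offset": [0,0.2,0],"spin": 0},
])

```text
time_s: 14.35
eef_pos: [535.7, 131.3, 98.1]
ee_rot: [0.0, 0.008, 1.0, 0.0]
force: [-1.6, 2.3, -2.4]
grip_width: 0.129
grip_force: 20.4
```

It has snapped through: the force now pulls forward. Following home gently.

send_rows([
  {"offset": [0,0.1,0],"spin": 0},
  {"offset": [0,0.15,0],"spin": 0},
  {"offset": [0,0.15,0],"spin": 0},
])

```text
time_s: 14.6
eef_pos: [535.7, 132.7, 98.0]
ee_rot: [-0.0, 0.008, 1.0, 0.0]
force: [-0.2, 5.1, -0.8]
grip_width: 0.131
grip_force: 20.4
```

send_rows([
  {"offset": [0,0.1,0],"spin": 0},
  {"offset": [0,0.1,0],"spin": 0},
  {"offset": [0,0.1,0],"spin": 0},
])

```text
time_s: 14.85
eef_pos: [535.7, 133.5, 98.0]
ee_rot: [-0.0, 0.008, 1.0, 0.0]
force: [-1.3, 4.0, -1.7]
grip_width: 0.132
grip_force: 20.3
```

send_rows([
  {"offset": [0,0.05,0],"spin": 0},
  {"offset": [0,0.1,0],"spin": 0},
  {"offset": [0,0.1,0],"spin": 0},
])

```text
time_s: 15.1
eef_pos: [535.8, 134.3, 98.1]
ee_rot: [-0.0, 0.008, 1.0, 0.0]
force: [0.4, 4.1, -1.9]
grip_width: 0.13
grip_force: 20.3
```

send_rows([
  {"offset": [0,0,0],"spin": 0},
  {"offset": [0,0,0],"spin": 0},
  {"offset": [0,0,0],"spin": 0},
  {"offset": [0,0,0],"spin": 0},
  {"offset": [0,0,0],"spin": 0},
  {"offset": [0,0,0],"spin": 0},
], grip=0.6)

```text
time_s: 15.6
eef_pos: [535.9, 134.1, 98.1]
ee_rot: [0.0, 0.008, 1.0, -0.0]
force: [-0.1, 0.8, -0.1]
grip_width: 0.6
grip_force: 0.0
```

```bash
python3 chk.py t5.png
```

```text
front y 355.48657 n 385
285 L 467.1 R 610.7 mid 538.9 line 538.6
315 L 467.1 R 610.7 mid 538.9 line 539.1
345 L 467.6 R 608.4 mid 538.0 line 539.6
15.65 [535.8 134.2  98.1] [ 3.89648006e-05  7.92941441e-03  9.99968559e-01 -5.85267390e-05] [-0.26210278  1.65302133 -0.37653123] [ 0.00228725 -0.01820333  0.00216526]
```

View pics/z_t5.png

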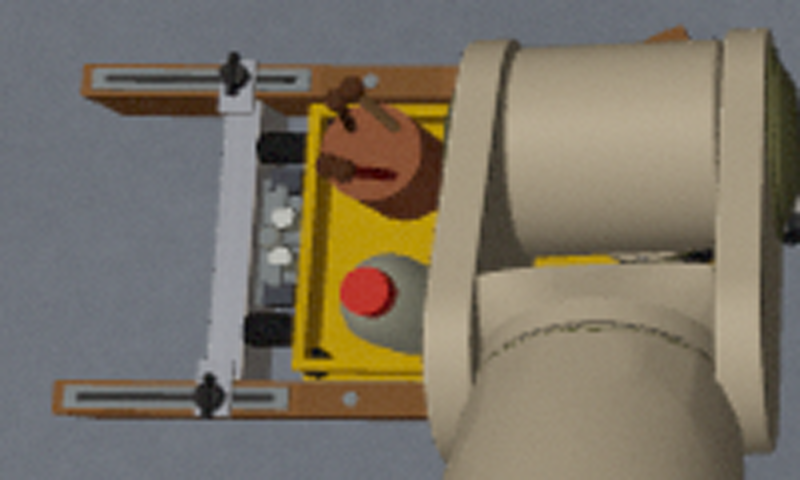

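The rollers are parted, crop (283,217) and (280,257), with the nose against the buffers and the bottle standing. Now the arm retreats straight up.

send_rows([
  {"offset": [0,0,1],"spin": 0},
  {"offset": [0,0,3],"spin": 0},
  {"offset": [0,0,6],"spin": 0},
  {"offset": [0,0,9],"spin": 0},
  {"offset": [0,0,12],"spin": 0},
  {"offset": [0,0,14],"spin": 0},
  {"offset": [0,-1,16],"spin": 0},
  {"offset": [0,-2,17],"spin": 0},
])

```text
time_s: 16.32
eef_pos: [536.2, 114.2, 271.4]
ee_rot: [0.002, 0.007, 1.0, -0.0]
force: [0.5, 0.5, -0.3]
grip_width: 0.6
grip_force: 0.0
```

send_rows([
  {"offset": [-1,-3,0],"spin": 0},
  {"offset": [-2,-6,0],"spin": 0},
  {"offset": [-3,-9,0],"spin": 0},
  {"offset": [-4,-12,0],"spin": 0},
  {"offset": [-5,-15,0],"spin": 0},
  {"offset": [-6,-18,0],"spin": 0},
  {"offset": [-6,-18,0],"spin": 0},
  {"offset": [-6,-18,0],"spin": 0},
])

```text
time_s: 16.98
eef_pos: [475.3, -67.0, 268.2]
ee_rot: [-0.0, 0.009, 1.0, 0.0]
force: [0.1, 0.1, -0.4]
grip_width: 0.602
grip_force: 0.0
```

Run:
```python
from fit import *
p,d=grab('top'); q,r=caddy(p,d); print(r)
c=np.array(r[0]); 
for y in (150,350): print(y, 537.5+.0165*(y-220))
p,d=grab('scene')
cv2.imwrite('pics/s6.png',cv2.cvtColor(cv2.resize(p[140:360,160:560],None,fx=2,fy=2,interpolation=2),cv2.COLOR_RGB2BGR))
```

```text
((538.0633544921875, 244.47799682617188), (224.1799774169922, 144.89759826660156), 88.92704010009766)
150 536.345
350 539.645
```

View pics/s6.png

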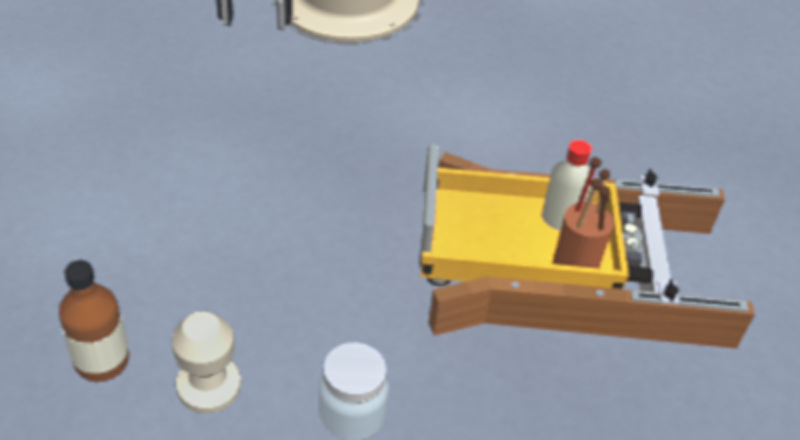

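The caddy is home and in line: its centre is at x 538.06 against 537.9 on the bay axis. The resin bottle stands at (570,190), the other items look untouched, and the arm is clear.

```bash
python3 -c "
from rig import ctrl
print(ctrl.finish_job())"
```

```text
the job is handed in; nothing more can be done
None
```

I parked the caddy in its bay and handed the job in: the catch snapped through and holds it in line against the buffers, the resin bottle is standing, the other bench items look undisturbed, and the gripper is clear. The hand-in returned no verdict.

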